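# Load the slide tray under the drag spring

## Robot

A 7-joint arm with a two-finger parallel gripper is mounted at the origin on the work surface. World frame = base frame: x ahead of the robot, y to its left, z up, the work surface at z = 0. Lengths are in m, angles in rad, forces in N, time in s.
With the tool pointing down it reaches from about 0.425 to 0.825 m from the base axis. Payload 3.6 kg.
Tool frame: the origin (TCP) lies midway between the tips of the shut fingers; the grasp point (between the pads) lies 19 mm behind it (grip_point_offset is the distance from the TCP to the grasp point, in m); x points along the fingers, y is the direction in which the jaws open and shut, and the axes are right-handed (so a half turn about x gives the same grasp; the last joint's range is limited). The gripper opens to 93 mm and grips with 3 to 60 N. Pads are 15 mm wide; open, the fingers measure 128 mm over their backs; the gripper's body (75 mm by 188 mm) begins 65 mm behind the grasp point.
Start: joints at [1.171, 0.615, -0.013, 1.423, 0.008, 1.103, -0.04], TCP at [0.237, -0.605, 0.219] pointing down, gripper open.
Joint ranges: [-3.12, 3.12], [-0.3, 2.06], [-1.34, 1.32], [0.26, 2.42], [-1.36, 4.5], [0.01, 1.98], [-2.84, 2.84]. Speed limits (rad/s): [2.79, 2.79, 3.14, 3.14, 3.14, 3.14, 3.14].

## Interface

Orientations are given as [roll, pitch, yaw] about the fixed x, y, z axes, in that order (R = Rz(yaw) Ry(pitch) Rx(roll)).
In Python, from station import state, snapshot, finish_job, silhouettes, grip_point_offset gives the robot as it stands. The module is installed in compiled form; this text tells all that it offers.
- The arm moves only by the tool jog_arm, never from a script. Its argument "increments" is one flat list of numbers, 6 for each row, row after row: the shift along the tool's x, y, z in cm, then the turn, a rotation vector about the tool's x, y, z in rad. In form: [dx, dy, dz, wx, wy, wz, dx, dy, dz, wx, wy, wz, ...]. A call has 1 to 8 rows; each row is the pose to reach, as a shift and turn from the pose commanded when the call began, along the tool's axes at that moment; what a row does not reach only later rows make up. A row lasts 1/10 s, in which the tool goes at most 50 mm and 8.59 degrees, less where a joint would pass 70% of its speed; a pose out of reach is approached as far as the arm can. A call with a gripper value outside its range is refused whole. "fingers" is the finger opening in cm, from 0 to 9.3, set as the call begins (left out, the last holds). The fingers move at their own pace and stop on an object; the grip force is fixed at half the most. Time passes only in rows, so rows that repeat a pose let the fingers close. It gives the time, the measured TCP pose, the force and the opening at its end, in the units of the state.
- state(): the state, without advancing time (a new reading comes with each control period).
- snapshot(name): name is "scene" or "top"; returns a dict with "img" (384x512x3 uint8, blue, green, red), "z_map" (384x512 float32, m along the optical axis (not along the pixel's ray), 0 where there is no reading), "mtx" (3x3 intrinsics, pixels), "distortion" ([k1, k2, p1, p2, k3] as OpenCV has them; the pictures are not rectified), "R" (3x3) and "t" (3): a world point X has camera coordinates R X + t. Camera axes: x right, y down, z forward; pixel columns grow to the right and rows downward; lengths in m; the calibration is good to about 2 mm. A picture is of the moment at which its call begins.
- finish_job(): hands the job in, once; it reports no verdict.
Trained networks look in a picture, given as the dict that the camera call returned (one of the last four; its "shot" number tells which), for a name from the list of things; names that differ only in an ending like _2 or _b are one class to them, and where a whole thing is asked for, a point or a joint stands for the part that bears it (a point fixed in the world has none). Each returns a list of dicts, best first, with "confidence" (0 to 1); they miss things now and then, are a little off and sometimes report something else, mostly with a low value. They report only what shows in the picture. A call takes as long as a camera call.
- silhouettes(picture, name): "mask" (384x512 bool, what is visible of it) and "rect" ([centre column, centre row, width, height] in pixels, round what is visible of it).
The state is a dict: "time": time; "qpos": joint angles; "joint_velocities": joint speeds; "effort": joint torques, N m; "tcp_pos": TCP position; "tcp_rot": TCP orientation; "contact_force": force on the tool from outside, world axes, zero at the start; "wrist_torque": the same for the moment, N m; "finger_gap": finger opening in m.
Only numpy, scipy, OpenCV 4.12 (cv2) and the standard library are available. Lean on these libraries where they do the work, as an engineer would, in place of code of your own. Each camera call takes 0.05 s, during which the arm holds its last target. There are 200 camera calls.

## Task

Load the slide tray into the scanner's loading dock: with the fingertips press the tray's green thumb deck down hard against the sprung lift plate and, keeping it down, push the tray along the channel, under the blue bridge and its copper drag spring, fully home to the end stop, so that the brass lift plate pops up again behind it. Only press and push the tray, never lift it out of the channel or tip it up; leave the other things on the bench where they stand, and finish clear of everything.

Things in the scene. Friction and masses are not known exactly. Their poses are not given: they have to be found in the camera images.
- dock: fixed loading dock: white base 240 (its x) x 90 mm with a straight channel, blue bridge and blue end stop. Origin: centre of its underside, on the bench. Its +x is the loading direction, z up. Channel floor at z = 20 mm; guide walls' inner faces at y = +-35 mm, tops at z = 34 mm, -x end open. Sliding the pressed tray takes a push of roughly 4 to 12 N.
- bridge (a point): middle of the lower rear edge of the fixed blue bridge over the channel: dock x = 32 mm (bridge reaches to 42 mm), underside z = 35 mm, top z = 49 mm. A tray riding on the raised lift plate (top z = 40 mm) butts against it; pressed flat on the floor (top z = 32 mm) it passes with 3 mm to spare.
- stop (a point): foot of the blue end stop's face on the channel floor, dock x = 108 mm, z = 20 mm (top of the stop z = 36 mm). The tray's nose touches this face when fully home.
- lift_plate (a joint): brass sprung plate 102 x 46 mm in the rear channel floor, dock x = -118 to -16 mm. Value in m, pressed down: 0 = up (top 8 mm above the channel floor), 0.008 = flush, 0.009 = lower stop. Spring about 6 N at the top, 11 to 12 N flush. Once the whole tray is beyond it, it pops up to 0 and blocks the way back.
- leaf (a joint): copper drag spring, a leaf 36 mm wide sloping down from the bridge (dock x = 42, z = 42 mm) towards +x to its round tip (dock x = 82, underside z = 28 mm). Value in rad: 0 = at rest, grows as the tip is lifted; about 0.1 with the tray under it. It presses on the tray with about 3 to 4 N; the tray's nose lifts it.
- tray: loose grey slide tray 120 (x) x 66 x 12 mm, about 0.18 kg, on the raised lift plate in the channel. Origin: centre of its underside; +x = nose, along dock +x. Front 80 mm flat with two glass slides; rear 40 mm is the green thumb deck. Origin starts at dock x = -54 to -36 mm, z = 28 mm; fully home it is at x = 48, y = 0, z = 20 mm.
- deck (a point): middle of the green thumb deck's pressing area on the tray, tray x = -43 mm, 20 mm above the tray's underside. The area spans x = -60 to -26 mm, 60 mm wide. In front of it a cross rib (x = -26 to -20 mm) stands 8 mm above the deck: fingertips press on the deck and push against the rib's rear face. The deck stays behind the bridge.
- objective: loose steel microscope objective, 34 mm diameter, 50 mm tall, standing beside the dock; origin: centre of its underside. Leave alone.
- jar: loose amber sample jar, 36 mm diameter, 55 mm tall, beside the dock; origin: centre of its underside. Leave alone.
- slidebox: loose blue slide box, 85 x 55 x 32 mm, beside the dock; origin: centre of its underside. Leave alone.
- dish: loose clear dish, 56 mm diameter, 14 mm tall, beside the dock; origin: centre of its underside. Leave alone.

How it is judged:
By the outcome, as a careful person would: the job done as asked, in the order asked, and still so for the second after the job is handed in, with the robot touching nothing.
It also fails if it takes over 32 s, if anything falls off the work surface, if the arm or the gripper's body presses on something with over 40 N, if the wrist force passes 120 N, or if a joint passes its speed limit or range.

## Working session

There is one attempt and no reset: what is moved stays moved. The work goes in short steps, Python scripts to look and compute and a tool call to move; the robot and the scene stay as the last step left them, time stands still between calls to the robot, and variables do not carry over. Pictures are saved under pics/ and viewed, on a budget of 10 in all, crops included, one or two more only if the job needs it, and the job is handed in when it is done.

Besides the shell and the picture viewer there is one more tool, called after "Request:" as name(argument=value, ...) on one line, values as JSON. jog_arm: Moves the arm, as the interface text tells. Its arguments: {"type":"object","properties":{"increments":{"type":"array"},"fingers":{"type":"number"}},"required":["increments"]}

```bash
mkdir -p pics
cat > h.py <<'E'
import numpy as np, cv2
from station import *
def pts(p,mask):
    r,c=np.nonzero(mask&(p["z_map"]>0)); z=p["z_map"][r,c]
    u=cv2.undistortPoints(np.c_[c,r].astype(float)[:,None],p["mtx"],np.array(p["distortion"]))[:,0]
    X=np.c_[u*z[:,None],z]; return (X-p["t"])@p["R"], r, c
E
python3 - <<'E'
from h import *
s=state(); print(s["time"],s["tcp_pos"],s["tcp_rot"],s["contact_force"],s["finger_gap"],grip_point_offset)
ims=[]
for n in("scene","top"):
    p=snapshot(n); im=p["img"].copy()
    print(n,(-p["R"].T@p["t"]).round(3))
    for k in("dock","tray","deck","lift_plate","leaf","objective","jar","slidebox","dish"):
        for d in silhouettes(p,k)[:2]:
            X,_,_=pts(p,d["mask"])
            if len(X): print(k,round(d["confidence"],2),np.round(d["rect"]),len(X),np.median(X,0).round(3),np.percentile(X,2,0).round(3),np.percentile(X,98,0).round(3))
    cv2.imwrite(f"pics/{n}0.png",im)
    np.savez(n+"0.npz",**{k:np.array(v) for k,v in p.items()})
E
```

```text
0.0 [ 0.23707739 -0.6043935   0.21751144] [-1.55558787  1.5682979   1.9599058 ] [ 0.43241758  0.22327534 -0.20773034] 0.09290015191615479 0.0188
scene [1.007 0.328 0.639]
tray 0.74 [226. 159.  38.  43.] 1367 [ 0.541 -0.045  0.043] [ 0.481 -0.09   0.034] [ 0.599 -0.001  0.058]
deck 0.75 [224. 161.  36.  47.] 1376 [ 0.54  -0.046  0.043] [ 0.477 -0.094  0.034] [ 0.599 -0.002  0.058]
deck 0.28 [219. 184.  61.  96.] 2811 [0.636 0.001 0.036] [ 0.474 -0.098  0.007] [0.699 0.058 0.052]
lift_plate 0.7 [217. 197.  25.  20.] 407 [ 0.635 -0.002  0.04 ] [ 0.612 -0.028  0.022] [0.658 0.019 0.047]
leaf 0.82 [216. 197.  17.  18.] 353 [ 0.635 -0.001  0.04 ] [ 0.614 -0.021  0.034] [0.657 0.019 0.046]
objective 0.81 [289. 218.  17.  24.] 354 [0.598 0.143 0.042] [0.563 0.111 0.001] [0.607 0.155 0.053]
jar 0.76 [278. 168.  18.  30.] 403 [0.503 0.06  0.044] [0.48  0.042 0.006] [0.511 0.073 0.059]
slidebox 0.85 [157. 161.  42.  37.] 992 [ 0.617 -0.182  0.034] [ 0.568 -0.217  0.008] [ 0.653 -0.157  0.037]
dish 0.78 [157. 212.  30.  22.] 546 [ 0.717 -0.096  0.016] [ 0.691 -0.125  0.007] [ 0.742 -0.073  0.018
[... 465 characters left out ...]
. 259.  21.  10.] 82 [ 0.476 -0.073  0.028] [ 0.465 -0.093  0.023] [ 0.487 -0.056  0.031]
leaf 0.65 [284. 182.  24.  22.] 336 [0.635 0.003 0.037] [ 0.613 -0.017  0.03 ] [0.657 0.024 0.045]
objective 0.72 [216. 202.  18.  14.] 192 [0.589 0.142 0.047] [0.576 0.128 0.036] [0.604 0.158 0.052]
jar 0.72 [298. 210.  86. 121.] 3056 [ 0.617 -0.008  0.033] [ 0.467 -0.106  0.012] [0.691 0.052 0.05 ]
jar 0.55 [255. 251.  16.  15.] 213 [0.494 0.058 0.055] [0.479 0.043 0.023] [0.509 0.074 0.058]
slidebox 0.7 [374. 199.  37.  40.] 1145 [ 0.606 -0.186  0.032] [ 0.565 -0.218  0.009] [ 0.648 -0.156  0.035]
dish 0.76 [330. 151.  25.  22.] 530 [ 0.713 -0.096  0.014] [ 0.688 -0.122  0.01 ] [ 0.739 -0.071  0.017]
```

Run:
```python
from h import *
a=cv2.imread("pics/top0.png")[120:300,200:420]; b=cv2.imread("pics/scene0.png")[120:260,130:310]
a=cv2.resize(a,None,fx=2.5,fy=2.5,interpolation=3); cv2.imwrite("pics/a.png",a)
for n in("scene","top"):
    p=dict(np.load(n+"0.npz"));h=cv2.cvtColor(p["img"],cv2.COLOR_BGR2HSV)
    X,r,c=pts(p,np.ones(h.shape[:2],bool)); H=h[r,c].astype(int)
    reg=(abs(X[:,0]-.58)<.14)&(X[:,1]>-.125)&(X[:,1]<.08)
    def rect(m,l):
        q=X[m&reg]
        if len(q)<10: print(l,len(q));return
        R=cv2.minAreaRect((q[:,:2]*1000).astype(np.float32)); print(n,l,len(q),np.round(R[0],1),np.round(R[1],1),round(R[2],1),"z",np.percentile(q[:,2],[5,50,95]).round(4))
    S=H[:,1]>80
    green=S&(H[:,0]>38)&(H[:,0]<88); blue=S&(H[:,0]>95)&(H[:,0]<130)
    rect(green&(X[:,2]>.03),"green"); rect(green&(X[:,2]>.052),"rib")
    rect(blue&(X[:,2]>.044),"bridge"); rect(blue&(X[:,2]<.04)&(X[:,2]>.03)&(X[:,0]>.63),"stop")
    rect((H[:,1]<40)&(X[:,2]>.03)&(X[:,2]<.037)&(H[:,2]>150),"walls")
```

```text
scene green 394 [503.5 -68.3] [41.9 63. ] 26.4 z [0.0441 0.0508 0.0585]
scene rib 130 [504.9 -65.6] [35.9 59.4] 26.2 z [0.0522 0.0567 0.0593]
scene bridge 238 [611.5 -12.6] [12.6 91.8] 25.8 z [0.0454 0.0505 0.0526]
scene stop 307 [650.8   6.6] [82.2 88.9] 27.2 z [0.0311 0.0376 0.0393]
walls 4
top green 567 [502.4 -64.7] [39.6 61.7] 26.9 z [0.0449 0.0482 0.0568]
top rib 94 [516.7 -56.2] [33.5 52.3] 57.3 z [0.053  0.0558 0.0581]
top bridge 149 [611.2  -9.6] [ 8.5 89.6] 26.8 z [0.0463 0.0491 0.052 ]
top stop 204 [679.9  24.5] [11.4 87. ] 25.4 z [0.0331 0.0357 0.0383]
walls 0
```

View pics/a.png

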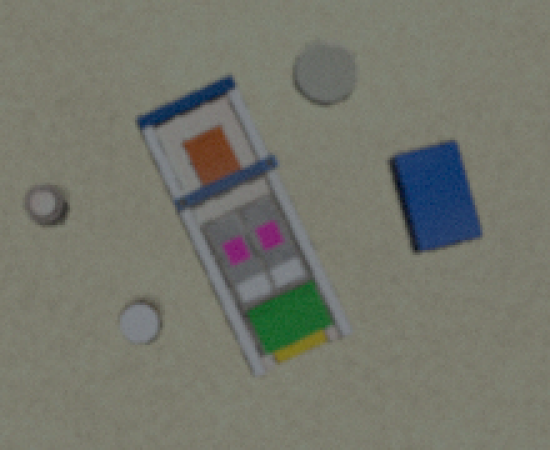

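```bash
cat >> h.py <<'E'
from scipy.spatial.transform import Rotation as Ro
YAW=np.radians(26.8); D=np.array([.5783,-.0274,0]); Rd=Ro.from_euler("z",YAW).as_matrix()
def rep(goal=None):
    s=state(); T=Ro.from_euler("xyz",s["tcp_rot"]).as_matrix(); p=np.array(s["tcp_pos"])
    print("t",round(s["time"],2),"tcp dock mm",(1e3*Rd.T@(p-D)).round(1),"F dock",(Rd.T@s["contact_force"]).round(1),"gap",round(s["finger_gap"],4))
    if goal is not None:
        G=np.column_stack([[0,0,-1],Rd[:,1],Rd[:,0]])
        best=min((Ro.from_matrix(T.T@g).as_rotvec() for g in(G,G*[1,-1,-1])),key=np.linalg.norm)
        print("shift cm",(100*T.T@(D+Rd@np.array(goal)/1e3-p)).round(2),"turn",best.round(3)); print("q",np.round(s["qpos"],2)); print((Rd.T@T).round(3))
E
python3 -c "
from h import *
rep([-82,0,150])"
```

```text
t 1.0 tcp dock mm [-564.8 -361.9  218.7] F dock [-0.6 -0.4 -0.1] gap 0.0929
shift cm [  6.87 -40.56 -44.67] turn [-0.094 -0.     0.   ]
q [ 1.17  0.61 -0.01  1.42  0.01  1.1  -0.04]
[[ 0.    -0.094 -0.996]
 [ 0.    -0.996  0.094]
 [-1.    -0.    -0.   ]]
```

Request:
jog_arm(increments=[0, -2, -2.2, 0, 0, 0, 0, -5, -5.5, -0.02, 0, 0, 0, -8.5, -9.4, -0.04, 0, 0, 0, -12, -13.2, -0.06, 0, 0, 0, -15.5, -17, -0.08, 0, 0, 0, -19, -20.9, -0.094, 0, 0, 0, -22, -24.2, -0.094, 0, 0, 0, -24, -26.4, -0.094, 0, 0], fingers=0)

```text
time: 1.8
tcp_pos: [0.3973, -0.2813, 0.2191]
tcp_rot: [-2.857, 1.569, 0.757]
contact_force: [0.8, -0.1, 0.8]
finger_gap: 0.0337
```

```bash
python3 -c "
from h import *
rep([-82,0,110])"
```

```text
t 1.8 tcp dock mm [-276.  -145.   219.1] F dock [ 0.7 -0.5  0.8] gap 0.0337
shift cm [ 10.95 -14.4  -19.45] turn [ 0.005 -0.002  0.001]
q [ 0.64  0.36 -0.09  1.88  0.04  0.9  -0.57]
[[ 0.002  0.005 -1.   ]
 [ 0.001 -1.    -0.005]
 [-1.    -0.001 -0.002]]
```

Request:
jog_arm(increments=[0, -2, -2.7, 0, 0, 0, 1, -5, -6.8, 0, 0, 0, 2, -8, -10.9, 0, 0, 0, 4, -11, -15, 0, 0, 0, 6, -13.5, -18, 0, 0, 0, 8, -14.4, -19.5, 0, 0, 0, 8.9, -14.6, -19.6, 0, 0, 0, 8.9, -14.6, -19.6, 0, 0, 0], fingers=0)

```text
time: 2.6
tcp_pos: [0.5033, -0.067, 0.1286]
tcp_rot: [-0.349, 1.567, -3.023]
contact_force: [-0.1, 0.9, 0.3]
finger_gap: 0.0004
```

```bash
python3 -c "
from h import *
rep([-82,0,60])
p=snapshot('scene'); cv2.imwrite('pics/b.png',cv2.resize(p['img'][60:260,110:330],None,fx=2.7,fy=2.7,interpolation=3))"
```

```text
t 2.6 tcp dock mm [-84.8  -1.6 128.6] F dock [0.3 0.9 0.3] gap 0.0004
shift cm [ 6.86 -0.15 -0.3 ] turn [0.    0.003 0.001]
q [ 0.17  0.52 -0.12  1.93  0.09  0.7  -1.1 ]
[[-0.003  0.    -1.   ]
 [ 0.001 -1.    -0.   ]
 [-1.    -0.001  0.003]]
```

View pics/b.png

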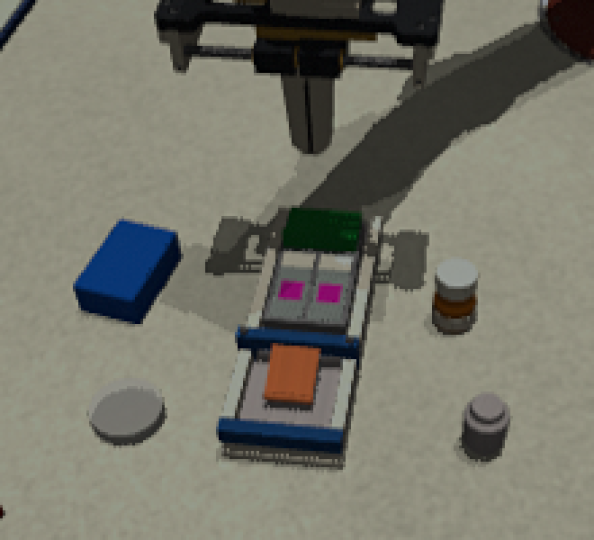

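Request:
jog_arm(increments=[2, -0.15, 0, 0, 0.003, 0, 4.5, -0.15, 0, 0, 0.003, 0, 6.3, -0.15, 0, 0, 0.003, 0, 7.3, -0.15, 0, 0, 0.003, 0, 7.5, -0.15, 0, 0, 0.003, 0, 7.5, -0.15, 0, 0, 0.003, 0])

```text
time: 3.25
tcp_pos: [0.5043, -0.0663, 0.0554]
tcp_rot: [2.887, 1.567, 0.211]
contact_force: [1.0, -1.0, -0.6]
finger_gap: 0.0005
```

```bash
python3 -c "
from h import *
rep([-84,0,48])
p=snapshot('scene'); cv2.imwrite('pics/c.png',cv2.resize(p['img'][100:230,150:310],None,fx=3.7,fy=3.7,interpolation=3))"
```

```text
t 3.25 tcp dock mm [-83.6  -1.3  55.4] F dock [ 0.4 -1.3 -0.6] gap 0.0005
shift cm [ 0.74 -0.13  0.04] turn [-0.002 -0.004 -0.001]
q [ 0.15  0.63 -0.1   2.    0.11  0.51 -1.13]
[[ 0.004 -0.002 -1.   ]
 [-0.001 -1.     0.002]
 [-1.     0.001 -0.004]]
```

View pics/c.png

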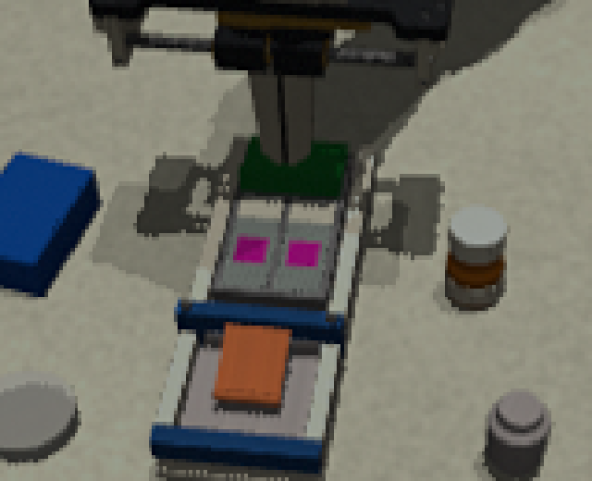

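Request:
jog_arm(increments=[0.3, -0.1, 0, 0, -0.003, 0, 0.6, -0.1, 0, 0, -0.003, 0, 0.9, -0.1, 0, 0, -0.003, 0, 1.2, -0.1, 0, 0, -0.003, 0, 1.4, -0.1, 0, 0, -0.003, 0, 1.5, -0.1, 0, 0, -0.003, 0])

```text
time: 3.9
tcp_pos: [0.5039, -0.0642, 0.0403]
tcp_rot: [2.623, 1.57, -0.051]
contact_force: [-1.5, -0.1, 10.5]
finger_gap: 0.0003
```

```bash
python3 -c "
from h import *
rep([-84,0,40])"
```

```text
t 3.9 tcp dock mm [-83.    0.7  40.3] F dock [-1.4  0.6 10.5] gap 0.0003
shift cm [0.03 0.07 0.1 ] turn [ 0.    -0.001 -0.   ]
q [ 0.14  0.66 -0.09  2.01  0.12  0.48 -1.14]
[[ 0.001  0.    -1.   ]
 [-0.    -1.    -0.   ]
 [-1.     0.    -0.001]]
```

Request:
jog_arm(increments=[0.1, 0, 0, 0, 0, 0, 0.2, 0, 0, 0, 0, 0, 0.3, 0, 0, 0, 0, 0, 0.3, 0, 0, 0, 0, 0])

```text
time: 4.3
tcp_pos: [0.504, -0.0642, 0.0402]
tcp_rot: [2.362, 1.569, -0.312]
contact_force: [-5.7, 0.9, 28.5]
finger_gap: 0.0006
```

```bash
python3 -c "
from h import *
rep([-84,0,40])"
```

```text
t 4.3 tcp dock mm [-82.9   0.7  40.2] F dock [-4.7  3.4 28.5] gap 0.0006
shift cm [0.02 0.07 0.11] turn [ 0.    -0.001 -0.001]
q [ 0.14  0.66 -0.09  2.01  0.12  0.48 -1.14]
[[ 0.001  0.    -1.   ]
 [-0.001 -1.    -0.   ]
 [-1.     0.001 -0.001]]
```

Request:
jog_arm(increments=[0, 0, -0.3, 0, 0, 0, 0, 0, -0.7, 0, 0, 0, 0, 0, -1.1, 0, 0, 0, 0, 0, -1.5, 0, 0, 0, 0, 0, -1.9, 0, 0, 0, 0, 0, -2.3, 0, 0, 0, 0, 0, -2.7, 0, 0, 0, 0, 0, -3, 0, 0, 0])

```text
time: 5.1
tcp_pos: [0.5302, -0.0529, 0.0402]
tcp_rot: [1.28, 1.567, -1.395]
contact_force: [-6.2, -2.9, 28.0]
finger_gap: -0.0
```

```bash
python3 -c "
from h import *
rep([14.5,0,40])
p=snapshot('scene'); cv2.imwrite('pics/d.png',cv2.resize(p['img'][100:230,150:310],None,fx=3.7,fy=3.7,interpolation=3))"
```

```text
t 5.1 tcp dock mm [-54.4  -1.1  40.2] F dock [-6.8  0.2 28. ] gap -0.0
shift cm [ 0.02 -0.12 -6.89] turn [-0.001  0.001 -0.003]
q [ 0.11  0.68 -0.08  1.94  0.11  0.52 -1.16]
[[-0.001 -0.001 -1.   ]
 [-0.003 -1.     0.001]
 [-1.     0.003  0.001]]
```

View pics/d.png

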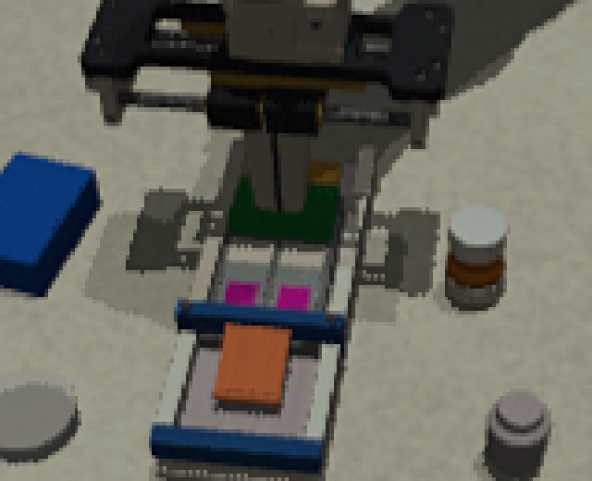

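Request:
jog_arm(increments=[0, 0, -0.4, 0, 0, 0, 0, 0, -0.8, 0, 0, 0, 0, 0, -1.2, 0, 0, 0, 0, 0, -1.6, 0, 0, 0, 0, 0, -2, 0, 0, 0, 0, 0, -2.4, 0, 0, 0, 0, 0, -2.8, 0, 0, 0, 0, 0, -3.2, 0, 0, 0])

```text
time: 5.95
tcp_pos: [0.5592, -0.0384, 0.0403]
tcp_rot: [1.475, 1.567, -1.2]
contact_force: [-5.7, -2.2, 24.1]
finger_gap: 0.0003
```

```bash
python3 -c "
from h import *
rep([14.5,0,40])"
```

```text
t 5.95 tcp dock mm [-22.   -1.2  40.3] F dock [-6.1  0.6 24.1] gap 0.0003
shift cm [ 0.03 -0.13 -3.65] turn [-0.001  0.    -0.003]
q [ 0.08  0.71 -0.08  1.86  0.11  0.57 -1.18]
[[-0.    -0.001 -1.   ]
 [-0.003 -1.     0.001]
 [-1.     0.003  0.   ]]
```

Request:
jog_arm(increments=[0.1, 0, -0.4, 0, 0, 0, 0.2, 0, -0.8, 0, 0, 0, 0.2, 0, -1.2, 0, 0, 0, 0.2, 0, -1.6, 0, 0, 0, 0.2, 0, -2, 0, 0, 0, 0.2, 0, -2.4, 0, 0, 0, 0.2, 0, -2.8, 0, 0, 0, 0.2, 0, -3.2, 0, 0, 0])

```text
time: 6.75
tcp_pos: [0.5864, -0.0249, 0.0402]
tcp_rot: [0.81, 1.566, -1.866]
contact_force: [-10.9, -3.7, 35.0]
finger_gap: 0.0005
```

```bash
python3 -c "
from h import *
rep([14.5,0,40])"
```

```text
t 6.75 tcp dock mm [ 8.4 -1.5 40.2] F dock [-11.4   1.6  35. ] gap 0.0005
shift cm [ 0.02 -0.15 -0.61] turn [-0.002  0.003 -0.003]
q [ 0.05  0.74 -0.08  1.78  0.1   0.63 -1.19]
[[-0.003 -0.002 -1.   ]
 [-0.003 -1.     0.002]
 [-1.     0.003  0.003]]
```

Request:
jog_arm(increments=[0, 0, -0.3, 0, 0, 0, 0, 0, -0.6, 0, 0, 0, 0, 0, -0.8, 0, 0, 0, 0, 0, -0.9, 0, 0, 0, 0, 0, -0.9, 0, 0, 0])

```text
time: 7.25
tcp_pos: [0.5889, -0.0237, 0.0401]
tcp_rot: [0.086, 1.555, -2.591]
contact_force: [-18.9, -5.0, 43.0]
finger_gap: 0.0003
```

```bash
python3 -c "
from h import *
rep([14.5,0,40])
p=snapshot('scene'); cv2.imwrite('pics/e.png',cv2.resize(p['img'][100:230,150:310],None,fx=3.7,fy=3.7,interpolation=3))"
```

```text
t 7.25 tcp dock mm [11.2 -1.5 40.1] F dock [-19.1   4.   43. ] gap 0.0003
shift cm [ 0.01 -0.15 -0.33] turn [-0.003  0.016 -0.001]
q [ 0.05  0.75 -0.08  1.76  0.1   0.65 -1.2 ]
[[-0.016 -0.003 -1.   ]
 [-0.001 -1.     0.003]
 [-1.     0.001  0.016]]
```

View pics/e.png

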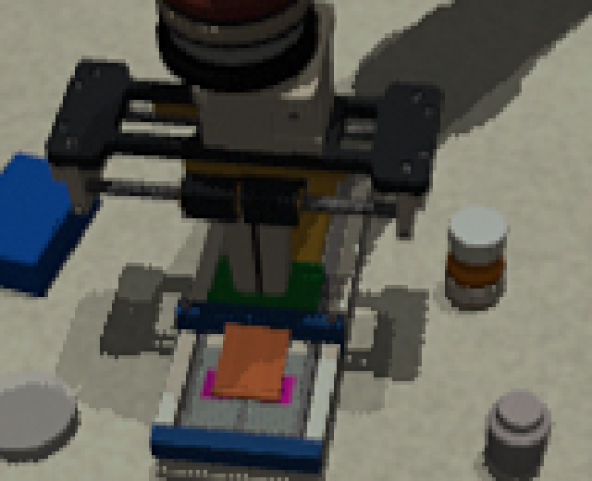

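Run:
```python
from h import *
for n in("scene","top"):
    p=snapshot(n);h=cv2.cvtColor(p["img"],cv2.COLOR_BGR2HSV)
    X,r,c=pts(p,np.ones(h.shape[:2],bool)); H=h[r,c].astype(int); Q=1e3*(X-D)@Rd
    reg=(abs(Q[:,0])<125)&(abs(Q[:,1])<34)&(Q[:,2]<60)&(Q[:,2]>10)
    for l,a,b in(("brass",15,33),("green",40,85),("blue",100,130)):
        q=Q[reg&(H[:,0]>=a)&(H[:,0]<=b)&(H[:,1]>90)]
        for x0 in range(-120,120,20):
            m=(q[:,0]>=x0)&(q[:,0]<x0+20)
            if m.sum()>5: print(n,l,x0,m.sum(),"x",q[m,0].min().round(1),q[m,0].max().round(1),"z",np.percentile(q[m,2],[10,50,90]).round(1))
```

```text
scene brass -100 33 x -95.5 -80.0 z [27.7 30.3 31.6]
scene brass -80 17 x -79.9 -60.2 z [29.6 30.9 31.6]
scene brass -60 55 x -59.6 -40.3 z [28.9 30.3 31.6]
scene brass -40 42 x -40.0 -25.4 z [29.1 30.3 32. ]
scene green -20 51 x -11.1 -0.2 z [40.7 42.2 43.5]
scene green 0 68 x 0.8 20.0 z [40.4 42.4 44. ]
scene green 20 104 x 20.1 32.4 z [46.5 49.5 51.6]
scene blue 20 101 x 31.1 39.9 z [48.1 50.9 52.3]
scene blue 40 100 x 40.0 43.1 z [39.6 47.2 51.5]
scene blue 100 302 x 106.8 120.0 z [26.  37.1 39. ]
top blue 100 154 x 108.1 119.3 z [33.8 36.1 38.2]
```

Request:
jog_arm(increments=[-0.15, 0, 0.2, 0, 0, 0, -0.3, 0, 0.35, 0, 0, 0, -0.4, 0, 0.5, 0, 0, 0, -0.4, 0, 0.5, 0, 0, 0])

```text
time: 7.8
tcp_pos: [0.5902, -0.0229, 0.0404]
tcp_rot: [0.806, 1.567, -1.869]
contact_force: [-3.9, -3.6, 12.1]
finger_gap: 0.0007
```

```bash
python3 -c "
from h import *
rep([5,0,45])"
```

```text
t 7.8 tcp dock mm [12.6 -1.3 40.4] F dock [-5.1 -1.5 12.1] gap 0.0007
shift cm [-0.46 -0.13  0.76] turn [-0.002  0.003 -0.003]
q [ 0.05  0.74 -0.08  1.77  0.1   0.63 -1.19]
[[-0.003 -0.002 -1.   ]
 [-0.003 -1.     0.002]
 [-1.     0.003  0.003]]
```

Request:
jog_arm(increments=[-0.1, 0, 0.05, 0, 0, 0, -0.2, 0, 0.15, 0, 0, 0, -0.3, 0, 0.3, 0, 0, 0, -0.5, 0, 0.5, 0, 0, 0, -1, 0, 0.8, 0, 0, 0, -2.5, 0, 0.8, 0, 0, 0, -5, 0, 0.8, 0, 0, 0])

```text
time: 8.5
tcp_pos: [0.5822, -0.0237, 0.0879]
tcp_rot: [-0.504, 1.567, 3.105]
contact_force: [-0.1, 0.4, 0.2]
finger_gap: 0.0008
```

Request:
jog_arm(increments=[-4, 0, 1, 0, 0, 0, -8, 0, 4, 0, 0, 0, -10, 0, 8, 0, 0, 0, -10, 0, 12, 0, 0, 0, -10, 0, 15, 0, 0, 0, -10, 0, 15, 0, 0, 0])

```text
time: 9.1
tcp_pos: [0.4455, -0.0938, 0.1891]
tcp_rot: [-0.058, 1.567, -2.737]
contact_force: [1.2, 0.7, 0.4]
finger_gap: 0.0006
```

Run:
```python
from h import *
rep()
for n in("scene","top"):
    p=snapshot(n);h=cv2.cvtColor(p["img"],cv2.COLOR_BGR2HSV)
    X,r,c=pts(p,np.ones(h.shape[:2],bool)); H=h[r,c].astype(int); Q=1e3*(X-D)@Rd
    reg=(abs(Q[:,0])<125)&(abs(Q[:,1])<34)&(Q[:,2]<60)&(Q[:,2]>10)
    for l,a,b in(("brass",15,33),("green",40,85),("blue",100,130)):
        q=Q[reg&(H[:,0]>=a)&(H[:,0]<=b)&(H[:,1]>90)]
        if len(q)>5: print(n,l,len(q),np.percentile(q,[2,50,98],axis=0).round(1).tolist())
    for k in("objective","jar","slidebox","dish"):
        for d in silhouettes(p,k)[:2]:
            Y,_,_=pts(p,d["mask"]); print(k,round(d["confidence"],2),np.median(Y,0).round(3))
    a=p["img"][100:260,150:310] if n=="scene" else p["img"][120:280,200:360]
    cv2.imwrite(f"pics/{n}f.png",a)
s=[cv2.resize(cv2.imread(f"pics/{n}f.png"),None,fx=2.45,fy=2.45,interpolation=3) for n in("scene","top")]
cv2.imwrite("pics/f.png",np.hstack(s))
```

```text
t 9.1 tcp dock mm [-148.5    0.6  189.1] F dock [1.4 0.1 0.4] gap 0.0006
scene brass 628 [[-116.7, -23.2, 28.2], [-69.2, -0.8, 30.5], [-25.5, 21.4, 33.1]]
scene green 361 [[-11.2, -31.6, 40.2], [6.0, -1.9, 42.7], [27.5, 26.9, 51.4]]
scene blue 535 [[31.9, -32.9, 24.2], [111.6, 0.9, 38.7], [119.9, 32.9, 52.7]]
objective 0.63 [0.598 0.142 0.042]
objective 0.29 [ 0.636 -0.001  0.042]
slidebox 0.9 [ 0.616 -0.182  0.034]
dish 0.74 [ 0.717 -0.095  0.016]
dish 0.25 [ 0.605 -0.017  0.035]
top brass 1068 [[-114.7, -21.1, 21.6], [-67.0, 1.7, 27.8], [-17.4, 23.8, 31.5]]
top green 531 [[-10.4, -28.4, 36.4], [8.2, 0.5, 40.1], [26.6, 28.6, 49.5]]
top blue 271 [[34.1, -32.5, 32.9], [110.1, 0.1, 37.8], [118.8, 32.5, 51.4]]
jar 0.71 [0.494 0.059 0.054]
slidebox 0.7 [ 0.606 -0.186  0.032]
dish 0.68 [ 0.713 -0.096  0.014]
```

View pics/f.png

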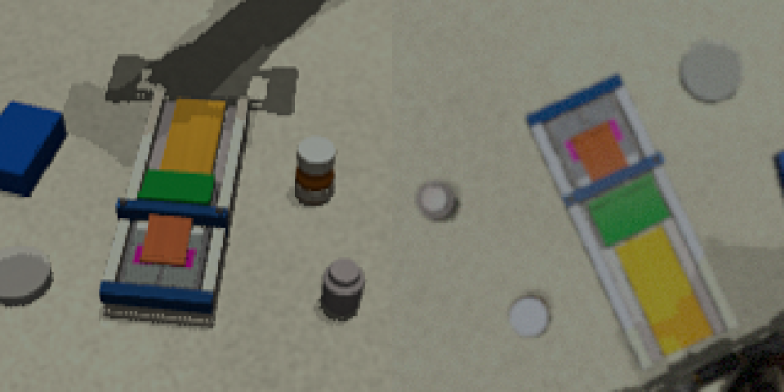

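```bash
python3 -c "
from h import *
print(finish_job()); rep()"
```

```text
the job is handed in; nothing more can be done
None
the job is handed in; nothing more can be done
```

The tray is loaded and the job is handed in at about 9 s on the robot's clock. I pressed the green deck flat with shut fingertips (24–43 N). Holding it down, I pushed the tray under the bridge and leaf until it stopped against the end stop, with push force up to about 19 N. I then let the force off gradually and backed away.

**What the last checks showed:**
- **Tray home:** the green deck and rib span dock x of about -11 to 27.5 mm, where fully home should be -12 to 28 mm. The deck height is about 40 mm, so the tray lies flat on the floor. In the picture its nose is up against the stop.
- **Lift plate:** it popped up again. Its top measures 28 mm, 8 mm above the channel floor. The scene camera read 30.5 mm, in line with its usual 2 mm high bias.
- **Other things on the bench:** the objective, jar, slide box and dish are within about 1 mm of where they started.
- **Arm:** clear of everything, with contact force at noise level.

**What disagreed:** at the hard stop the fingertips read about 3 mm short of the expected position, which I put down to the tool tilting under load. As I let off they came forward to within 2 mm of it.

**Not measured:** I did not measure the gap between nose and stop directly. From the deck position it is at most about 1 mm.

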